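# Take a tube rack out of its lidded box and load it in the tube mixer

### The job

Lift the loose lid off the sample box by its knob and lay it gently, knob up, flat on the steel tray. Then lift the small tube rack out of the box, keeping it upright, and stand it on the bench to change your hold, because the mixer's two guide walls only leave room to hold it by its ends. Lower it without dropping it all the way down between the guide walls of the mixer, centred along them, and leave the other things on the bench alone.

Things in the scene. Friction and masses are not known exactly. Their poses are not given: they have to be found in the camera images.
- box: open-topped white plastic sample box, fixed, 94 (x) x 124 (y) x 62 (z) mm outside, walls and floor 10 mm thick. Origin: centre of its underside; z up. It stands closed by the lid; the rack stands inside on its floor (10 mm up), long side along the box's x, with 8 mm free at each rack end (no room for fingers) and 34 mm free at each long side
- lid: loose white plastic lid, 0.2 kg, grey knob. Plate 102 (x) x 132 (y) x 6 mm; under it a 66 x 96 x 6 mm plug which sits loosely in the box mouth. Origin: centre of the plug's underside, z up. The plate's underside is 6 mm and its top 12 mm above the origin. Knob on the centre: stem 16 mm across from 12 to 24 mm, head a 28 mm wide upright cylinder from 24 to 46 mm above the origin
- rack: loose white block-shaped tube rack, 0.11 kg, 58 (x) x 36 (y) x 38 (z) mm, with eight small tube caps standing 6 mm proud of its top (44 mm in all). Origin: centre of its underside, x along its length, z up. Symmetric: either way round will do
- mixer: grey tube mixer, fixed, flat, 170 (x) x 140 (y) mm, top face 30 mm above the bench, origin under its centre, z up. Mid-top stand two aluminium guide walls along its x axis, 44 mm long (x), 8 mm thick, with 42 mm between them; they rise straight for 38 mm and then flare outwards to 52 mm above the top face, 54 mm apart at the lips; open at both ends
- bay (a point): point on the top face of the mixer midway between the two guide walls, 30 mm above the bench, axes as the mixer: the rack's origin belongs here, its length along the mixer's x
- tray: shallow steel tray, fixed on the bench, 180 (x) x 160 (y) mm, rim 6 mm high, floor and walls 3 mm thick; origin under its centre, z up
- reagent: bystander: white bottle, 60 mm across, 130 mm tall; origin under its centre
- amber: bystander: amber bottle, 56 mm across, 110 mm tall; origin under its centre
- beaker: bystander: glass beaker, 64 mm across, 80 mm tall; origin under its centre
- vial: bystander: small glass vial, 22 mm across, 36 mm tall; origin under its centre
- timer: bystander: flat grey timer, 50 x 65 x 18 mm; origin under its centre
- stopper: bystander: black rubber stopper, 26 mm across, 20 mm tall; origin under its centre

How it is judged:
By the outcome, as a careful person would: the job done as asked, in the order asked, and still so for the second after the job is handed in, with the robot touching nothing.
It also fails if it takes over 72 s, if anything falls off the work surface, if the arm or the gripper's body presses on something with over 40 N, if the wrist force passes 120 N, or if a joint passes its speed limit or range.

### The arm

A 6-joint arm with a two-finger parallel gripper is mounted at the origin on the work surface. World frame = base frame: x ahead of the robot, y to its left, z up, the work surface at z = 0. Lengths are in m, angles in degrees, forces in N, time in s.
With the tool pointing down it reaches from about 0.4 to 0.825 m from the base axis. Payload 7 kg.
Tool frame: the origin (TCP) lies midway between the tips of the shut fingers; the grasp point (between the pads) lies 19 mm behind it; z points along the fingers, y is the line along which they close (so a half turn about z gives the same grasp; the last joint's range is limited). The gripper opens to 88 mm and grips with 3 to 60 N. Pads are 19 mm wide; open, the fingers measure 130 mm over their backs; the gripper's body (78 mm by 193 mm) begins 47 mm behind the grasp point.
Start: joints at [86.809, 20.546, 0.682, 0, -70.136, -16.507], TCP at [0.228, 0.635, 0.227] pointing down, gripper open.
Joint ranges: [-176.03, 176.03], [-82.01, 121.73], [-58.28, 71.71], [-173.87, 95.51], [-174.79, -0.11], [-173.66, 173.66]. Speed limits (degrees/s): [136.94, 136.94, 172.46, 180, 180, 180].

### API

Orientations are given as [roll, pitch, yaw] about the fixed x, y, z axes, in that order (R = Rz(yaw) Ry(pitch) Rx(roll)).
In Python, from plant import get_state, optics, order gives the robot as it stands. The module is installed in compiled form; this text tells all that it offers.
- The arm moves only by the tool send_rows, never from a script. Its argument "moves" is a list of rows, each an object with "slide": the shift along the tool's x, y, z as a fraction of full scale, a list of three; "turn": the turn about the tool's z as a fraction of full scale; "gripper": the opening, from 0 (shut) to 1 (fully open). A call has exactly 5 rows; each row is the pose to reach, as a shift and turn from the pose commanded when the call began, along the tool's axes at that moment; what a row does not reach only later rows make up. Full scale, the value 1, is 150 mm for a shift and 90 degrees for a turn. A row lasts 1/12 s, in which the tool goes at most 41.7 mm and 7.16 degrees, less where a joint would pass 70% of its speed; a pose out of reach is approached as far as the arm can. A call with a number of a shift or a turn outside -1 to 1 is refused whole. A call with a gripper value outside its range is refused whole. The fingers move at their own pace and stop on an object; "newtons" is the grip in N (left out, the last holds). Time passes only in rows, so rows that repeat a pose let the fingers close, or fill a call up. It gives the time, the measured TCP pose, the force, the opening and the grip force at its end, in the units of the state.
- get_state(): the state, without advancing time (a new reading comes with each control period).
- optics.capture(name): name is "side" or "top"; returns a dict with "img" (480x640x3 uint8, red, green, blue), "intrinsics" (3x3 intrinsics, pixels), "origin" and "attitude" of the camera in the world. Camera axes: x right, y down, z forward; pixel columns grow to the right and rows downward; lengths in m; the calibration is good to about 2 mm. A picture is of the moment at which its call begins. There is no depth.
- order.close_job(): hands the job in; it is judged then, once.
Trained networks look in the newest picture that a camera, given by its name, has taken for a name from the list of things; names that differ only in an ending like _2 or _b are one class to them, and where a whole thing is asked for, a point or a joint stands for the part that bears it (a point fixed in the world has none). Each returns a list of dicts, best first, with "p" (0 to 1); they miss things now and then, are a little off and sometimes report something else, mostly with a low value. They report only what shows in the picture. A call takes as long as a camera call.
- optics.look_for(camera, name): "location" ([x, y, z] in m, in world coordinates, good to about 4 mm: the middle of the surface that is visible of it).
The state is a dict: "time_s": time; "joints": joint angles; "qd": joint speeds; "joint_torque": joint torques, N m; "tcp_pos": TCP position; "eef_rot": TCP orientation; "contact_force": force on the tool from outside, world axes, zero at the start; "moment": the same for the moment, N m; "gripper_width": finger opening in m; "gripper_force": force on a finger pad.
Only numpy, scipy, OpenCV 4.12 (cv2) and the standard library are available. Lean on these libraries where they do the work, as an engineer would, in place of code of your own. Each camera call takes 0.05 s, during which the arm holds its last target. There are 200 camera calls.

## Working session

There is one attempt and no reset: what is moved stays moved. The work goes in short steps, Python scripts to look and compute and a tool call to move; the robot and the scene stay as the last step left them, time stands still between calls to the robot, and variables do not carry over. Pictures are saved under pics/ and viewed, at most 10 in all, crops included, and the job is handed in when it is done.

Besides the shell and the picture viewer there is one more tool, called after "Request:" as a command line: name --argument value ..., lists and objects as JSON in quotes. send_rows: Moves the arm, as the interface text tells. Shift numbers are shares of 150 mm and turn numbers shares of 90 degrees, none past 1 either way. Its arguments: {"type":"object","properties":{"moves":{"type":"array"},"newtons":{"type":"number"}},"required":["moves"]}

```bash
mkdir -p pics; python3 - <<'E'
from plant import get_state, optics
import cv2
s=get_state(); print({k:s[k] for k in('time_s','tcp_pos','eef_rot','gripper_width','contact_force')})
for c in('top','side'):
    d=optics.capture(c); cv2.imwrite(f'pics/{c}0.png',d['img'][:,:,::-1]); print(c,d['intrinsics'],d['origin'],d['attitude'])
    for n in('box','lid','mixer','tray','bay','reagent','amber','beaker','vial','timer','stopper'):
        print(n,[(list(map(lambda v:round(v,3),q['location'])),round(q['p'],2)) for q in optics.look_for(c,n)[:2]])
E
```

```text
{'time_s': 0.0, 'tcp_pos': array([0.22737227, 0.63504055, 0.22564048]), 'eef_rot': array([ 1.79907251e+02, -8.64038847e-03, -1.97041041e+01]), 'gripper_width': 0.08800068371423896, 'contact_force': array([-0.19010165,  0.09727888, -0.6085664 ])}
top [[491.26301515   0.         318.63670089]
 [  0.         491.26301515 242.08291835]
 [  0.           0.           1.        ]] [0.37920239 0.01953327 1.09476836] [-173.0710667    -0.65502656  -91.21267645]
box [([0.59, -0.015, 0.023], 0.78)]
lid [([0.627, -0.009, 0.068], 0.85)]
mixer [([0.521, 0.289, 0.031], 0.6)]
tray [([0.49, -0.285, 0.002], 0.81)]
bay [([0.521, 0.288, 0.031], 0.95), ([0.627, -0.007, 0.069], 0.71)]
reagent [([0.699, 0.262, 0.088], 0.58)]
amber [([0.701, -0.281, 0.071], 0.94), ([0.522, 0.288, 0.033], 0.21)]
beaker [([0.281, 0.335, 0.044], 0.9)]
vial [([0.497, 0.138, 0.036], 0.6)]
timer [([0.285, -0.286, 0.021], 0.78)]
stopper [([0.497, 0.137, 0.037], 0.43)]
side [[576.11060068   0.         317.81838571]
 [  0.         576.11060068 229.58447316]
 [  0.           0.           1.        ]] [-0.0416165  -0.66125416  0.79056389] [-131.16597865   -0.21610231  -39.700778  ]
box [([0.589, -0.042, 0.03], 0.86)]
lid [([0.622, -0.019, 0.064], 0.73)]
mixer []
tray [([0.489, -0.292, 0.005], 0.66)]
bay [([0.512, 0.27, 0.029], 0.88)]
reagent [([0.696, 0.255, 0.069], 0.65), ([0.496, 0.134, 0.025], 0.48)]
amber [([0.694, -0.302, 0.064], 0.82)]
beaker [([0.28, 0.303, 0.056], 0.72)]
vial [([0.497, 0.132, 0.025], 0.5)]
timer [([0.28, -0.297, 0.018], 0.81), ([0.277, 0.301, 0.054], 0.38)]
stopper [([0.485, -0.137, 0.021], 0.47)]
```

View pics/top0.png

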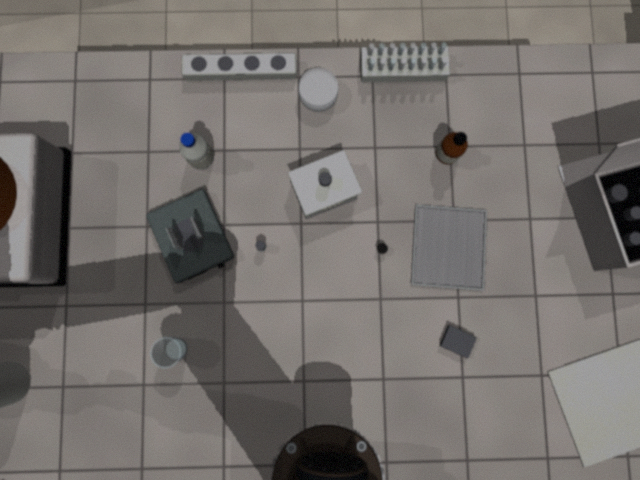

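View pics/side0.png

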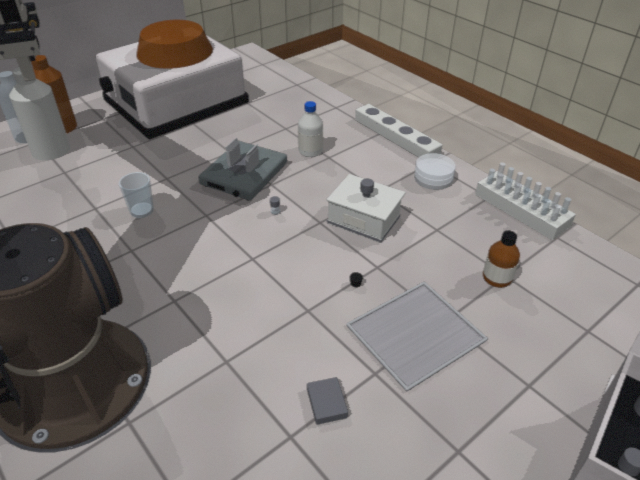

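Top view: the lid is at about (325,183) with its knob at (325,178). The mixer is at (190,235) with walls at about (174,233) and (197,222), and the tray is at (449,247). The side view agrees. Next I'll get exact poses by segmentation, with model overlays to check them.

```bash
cat > h.py <<'E'
import numpy as np, cv2
from scipy.spatial.transform import Rotation as R
from plant import get_state, optics
def cam(c):
    d=optics.capture(c); d['R']=R.from_euler('xyz',d['attitude'],degrees=True).as_matrix(); return d
def proj(d,P):
    q=(np.atleast_2d(P)-d['origin'])@d['R']; q=q@np.array(d['intrinsics']).T; return q[:,:2]/q[:,2:]
def unproj(d,uv,z):
    uv=np.atleast_2d(uv).astype(float); r=np.c_[uv,np.ones(len(uv))]@np.linalg.inv(d['intrinsics']).T@d['R'].T
    return d['origin']+r*((z-d['origin'][2])/r[:,2])[:,None]
def rect(x,y,yaw,L,W,z):
    c,s=np.cos(np.radians(yaw)),np.sin(np.radians(yaw))
    a=np.array([[1,1],[-1,1],[-1,-1],[1,-1]])*[L/2,W/2]
    return np.c_[a@np.array([[c,s],[-s,c]])+[x,y],[z]*4]
def draw(img,d,P,k,o,col):
    p=((proj(d,P)-o+.5)*k-.5); cv2.polylines(img,[np.round(p*8).astype(int)],True,col,1,cv2.LINE_AA,3)
E
python3 - <<'E'
from h import *
d=cam('top'); im=d['img']; hsv=cv2.cvtColor(im,cv2.COLOR_RGB2HSV); g=im.mean(2)
def seg(m,x0,y0,x1,y1,z):
    M=np.zeros(m.shape,np.uint8); M[y0:y1,x0:x1]=m[y0:y1,x0:x1]
    M=cv2.morphologyEx(M,cv2.MORPH_CLOSE,np.ones((3,3)))
    c=max(cv2.findContours(M,0,cv2.CHAIN_APPROX_NONE)[0],key=cv2.contourArea)
    w=unproj(d,c[:,0],z)[:,:2]*1000
    r=cv2.minAreaRect(w.astype(np.float32)); print(np.round(r[0],1),np.round(r[1],1),round(r[2],1)); return r
print([int(g[183,x]) for x in range(280,372,4)],[int(g[235,x]) for x in range(140,245,5)],[int(g[250,x]) for x in range(400,500,5)])
for t in(185,195,205): seg(g>t,275,140,375,225,.068)
for t in(75,90,105): seg(g<t,140,180,238,290,.030)
k=(g<110); seg(k,312,165,338,192,.102)
E
```

```text
[133, 130, 133, 138, 161, 162, 159, 161, 161, 160, 69, 68, 59, 149, 158, 155, 157, 160, 159, 162, 129, 128, 128] [132, 107, 124, 78, 82, 78, 77, 43, 40, 68, 59, 54, 76, 41, 42, 37, 35, 47, 71, 127, 138] [129, 127, 128, 108, 117, 115, 117, 111, 113, 116, 112, 111, 111, 115, 111, 112, 114, 119, 130, 127]Traceback (most recent call last):
  File "<stdin>", line 10, in <module>
  File "<stdin>", line 6, in seg
ValueError: max() iterable argument is empty
```

```bash
python3 - <<'E'
from h import *
d=cam('top'); im=d['img']; g=im.mean(2)
def seg(m,x0,y0,x1,y1,z):
    M=np.zeros(m.shape,np.uint8); M[y0:y1,x0:x1]=m[y0:y1,x0:x1]
    M=cv2.morphologyEx(M,cv2.MORPH_CLOSE,np.ones((3,3)))
    c=max(cv2.findContours(M,0,cv2.CHAIN_APPROX_NONE)[0],key=cv2.contourArea)
    w=unproj(d,c[:,0],z)[:,:2]*1000
    r=cv2.minAreaRect(w.astype(np.float32)); print(np.round(r[0],1),np.round(r[1],1),round(r[2],1)); return r
for t in(142,146,150): L=seg(g>t,275,140,375,225,.068)
for t in(90,100): M=seg(g<t,140,180,238,290,.030)
seg(g<110,312,165,338,192,.102)
T=seg(g<123,405,198,492,295,.006)
k=6
def crop(x0,y0,x1,y1): return cv2.resize(im[y0:y1,x0:x1,::-1],None,fx=k,fy=k,interpolation=cv2.INTER_CUBIC),(x0,y0)
A,o=crop(285,145,366,222)
draw(A,d,rect(*np.array(L[0])/1e3,L[2],L[1][0]/1e3,L[1][1]/1e3,.068),k,o,(0,0,255))
B,o2=crop(145,184,196+41,284)
draw(B,d,rect(*np.array(M[0])/1e3,M[2],M[1][0]/1e3,M[1][1]/1e3,.03),k,o2,(0,0,255))
H=max(A.shape[0],B.shape[0]); pad=lambda a:np.pad(a,((0,H-a.shape[0]),(0,0),(0,0)))
o=np.hstack([pad(A),pad(B)]); o=cv2.resize(o,None,fx=.75,fy=.75,interpolation=cv2.INTER_AREA); print(o.shape); cv2.imwrite('pics/c1.png',o)
E
```

```text
[633.3 -11.5] [ 99.3 131.7] 21.3
[633.2 -10.8] [ 98.3 130.7] 21.0
[632.7 -10.3] [ 97. 129.] 21.3
[526.6 286.7] [209.6 228.7] 88.8
[532.1 287.9] [212.4 240.2] 89.0
[634.  -10.4] [24.8 36. ] 88.8
[ 498.6 -284.4] [194.3 216.2] 86.4
(450, 778, 3)
```

View pics/c1.png

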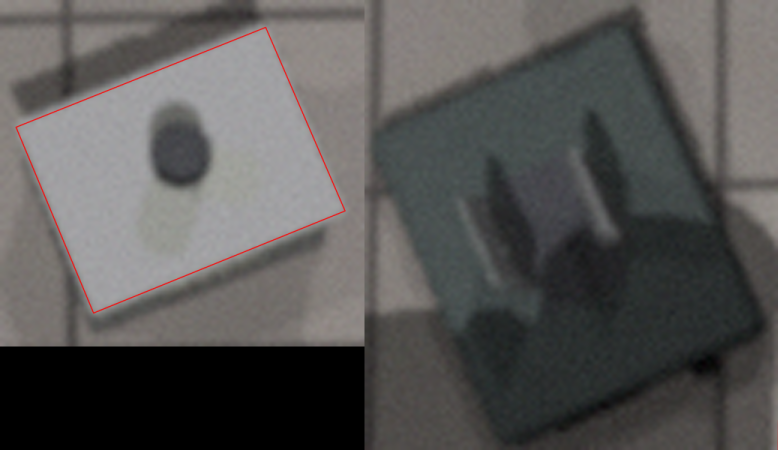

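The crop shows the lid outline fitting well, with the knob head top at about (181,150) in the crop. The mixer walls' bright lips run (462,197)-(497,283) and (577,152)-(615,238). The mixer's top corners are near (374,130), (630,22), (757,325) and (508,440).

```bash
python3 - <<'E'
from h import *
d=cam('top'); f=lambda p:np.array([145,184])+(np.array(p)-[364.5,0])/4.5
print('knob',unproj(d,[285+181/4.5-.5,145+150/4.5-.5],.102)*1000)
def show(n,P):
    P=P*1000; print(n,np.round(P[:,:2],0).tolist(),'mean',P.mean(0)[:2],[ (round(np.hypot(*e),1),round(np.degrees(np.arctan2(e[1],e[0])),1)) for e in np.diff(np.r_[P,P[:1]],axis=0)[:,:2]])
show('lips',unproj(d,f([[462,197],[497,283],[615,238],[577,152]]),.082))
show('mixer',unproj(d,f([[374,130],[630,18],[757,325],[508,440]]),.030))
s=cam('side'); im=s['img']
k=5
def crop(x0,y0,x1,y1): return cv2.resize(im[y0:y1,x0:x1,::-1],None,fx=k,fy=k,interpolation=cv2.INTER_CUBIC),(x0,y0)
A,o=crop(322,172,412,245)
for x,y in((.633,-.011),):
    draw(A,s,rect(x,y,21,.102,.132,.068),k,o,(0,0,255)); draw(A,s,rect(x,y,21,.094,.124,.0),k,o,(0,255,0))
    t=np.linspace(0,6.28,24); draw(A,s,np.c_[x+.014*np.cos(t),y+.014*np.sin(t),t*0+.102],k,o,(255,0,0))
B,o=crop(195,132,295,205)
c=unproj(d,f([[374,130],[630,18],[757,325],[508,440]]),.030).mean(0)
draw(B,s,rect(c[0],c[1],-67+90,.17,.14,.03),k,o,(0,0,255))
draw(B,s,rect(c[0],c[1],-67+90,.044,.054,.082),k,o,(0,255,0))
o=np.hstack([A,B]); o=cv2.resize(o,None,fx=.84,fy=.84,interpolation=cv2.INTER_AREA); cv2.imwrite('pics/c2.png',o)
E
```

```text
knob [[633.22322835  -9.79143401 102.        ]]
lips [[538.0, 320.0], [498.0, 304.0], [518.0, 250.0], [558.0, 268.0]] mean [527.99999717 285.31137901] [(np.float64(43.6), np.float64(-157.5)), (np.float64(57.4), np.float64(-69.8)), (np.float64(44.3), np.float64(23.8)), (np.float64(56.4), np.float64(110.8))]
mixer [[580.0, 379.0], [634.0, 255.0], [481.0, 193.0], [428.0, 312.0]] mean [530.75286034 284.70108403] [(np.float64(134.9), np.float64(-66.7)), (np.float64(164.6), np.float64(-157.8)), (np.float64(130.2), np.float64(114.0)), (np.float64(166.1), np.float64(23.8))]
```

View pics/c2.png

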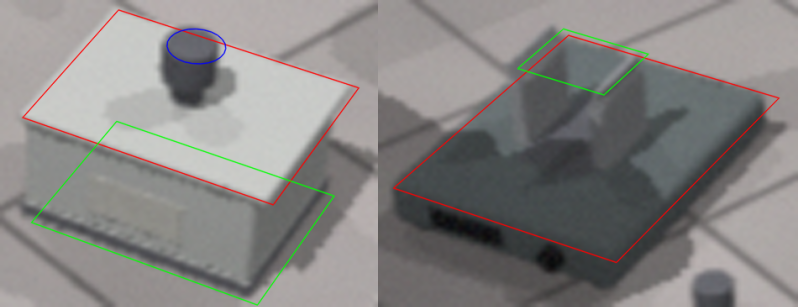

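The side crop agrees with the top within about 2 mm. I'm using knob/box (632, -10) mm with yaw 21°, and mixer (529, 286) mm with yaw 23°. Moving to above the knob now.

Request:
send_rows --moves '[{"slide": [1,0.78,0],"turn": 0,"gripper": 1},{"slide": [1,0.78,0],"turn": 0,"gripper": 1},{"slide": [1,0.78,0],"turn": 0,"gripper": 1},{"slide": [1,0.78,0],"turn": 0,"gripper": 1},{"slide": [1,0.78,0],"turn": 0,"gripper": 1}]'

```text
time_s: 1.82
tcp_pos: [0.3306, 0.4715, 0.2269]
eef_rot: [180.0, -0.0, -19.8]
contact_force: [-0.4, 1.2, -0.7]
gripper_width: 0.0873
gripper_force: 0.0
```

Request:
send_rows --moves '[{"slide": [1,0.78,0],"turn": 0,"gripper": 1},{"slide": [1,0.78,0],"turn": 0,"gripper": 1},{"slide": [1,0.78,0],"turn": 0,"gripper": 1},{"slide": [1,0.78,0],"turn": 0,"gripper": 1},{"slide": [1,0.78,0],"turn": 0,"gripper": 1}]'

```text
time_s: 2.23
tcp_pos: [0.4322, 0.3109, 0.227]
eef_rot: [-180.0, -0.0, -19.8]
contact_force: [0.4, 0.0, 0.8]
gripper_width: 0.0875
gripper_force: 0.0
```

Request:
send_rows --moves '[{"slide": [1,0.78,0],"turn": 0,"gripper": 1},{"slide": [1,0.78,0],"turn": 0,"gripper": 1},{"slide": [1,0.78,0],"turn": 0,"gripper": 1},{"slide": [1,0.78,0],"turn": 0,"gripper": 1},{"slide": [1,0.78,0],"turn": 0,"gripper": 1}]'

```text
time_s: 2.65
tcp_pos: [0.5342, 0.1503, 0.2268]
eef_rot: [180.0, -0.0, -19.8]
contact_force: [0.5, 1.4, 1.2]
gripper_width: 0.0874
gripper_force: 0.0
```

```bash
cat >> h.py <<'E'
def go(x,y,z,yaw):
    "fractions from the present pose to a target (mm, deg)"
    s=get_state(); a=np.radians(s['eef_rot'][2]); e=np.array([x,y,z])/1e3-s['tcp_pos']
    f=[(e[0]*np.cos(a)+e[1]*np.sin(a))/.15,(e[0]*np.sin(a)-e[1]*np.cos(a))/.15,-e[2]/.15]
    t=-((yaw-s['eef_rot'][2]+180)%360-180)/90
    print('t',round(s['time_s'],2),'tcp',np.round(s['tcp_pos']*1e3,1),'rot',np.round(s['eef_rot'],1),'w',round(s['gripper_width']*1e3,1),'F',np.round(s['contact_force'],1),'slide',np.round(f,3),'turn',round(t,3))
E
python3 - <<'E'
from h import *
go(632,-10,120,21)
d=cam('top')
P=unproj(d,[[415,204],[487,209],[485,291],[411,287]],.006)*1e3
print(P.round(0),P.mean(0),[(np.hypot(*e),np.degrees(np.arctan2(e[1],e[0]))) for e in np.diff(P,axis=0)[:,:2]])
E
```

```text
t 2.65 tcp [534.2 150.3 226.8] rot [180.   -0.  -19.8] w 87.4 F [0.5 1.4 1.2] slide [0.975 0.785 0.712] turn -0.453
[[ 594. -215.    6.]
 [ 579. -378.    6.]
 [ 395. -362.    6.]
 [ 407. -198.    6.]] [ 493.6274889  -288.18186402    6.        ] [(np.float64(163.2186819241083), np.float64(-95.11852851358374)), (np.float64(184.86189074451852), np.float64(175.0332683396371)), (np.float64(164.2730732266838), np.float64(85.72720553066266))]
```

Request:
send_rows --moves '[{"slide": [0.975,0.785,0.5],"turn": -0.453,"gripper": 1},{"slide": [0.975,0.785,0.5],"turn": -0.453,"gripper": 1},{"slide": [0.975,0.785,0.5],"turn": -0.453,"gripper": 1},{"slide": [0.975,0.785,0.5],"turn": -0.453,"gripper": 1},{"slide": [0.975,0.785,0.5],"turn": -0.453,"gripper": 1}]'

```text
time_s: 3.12
tcp_pos: [0.629, -0.0036, 0.1534]
eef_rot: [180.0, -0.0, 14.5]
contact_force: [1.4, 1.3, -0.3]
gripper_width: 0.0876
gripper_force: 0.0
```

```bash
python3 - <<'E'
from h import *
go(632,-10,110,21)
E
```

```text
t 3.12 tcp [629.   -3.6 153.4] rot [180.   -0.   14.5] w 87.6 F [ 1.4  1.3 -0.3] slide [0.009 0.046 0.289] turn -0.073
```

Request:
send_rows --moves '[{"slide": [0,0,0.2],"turn": -0.055,"gripper": 1},{"slide": [0,0,0.2],"turn": -0.055,"gripper": 1},{"slide": [0,0,0.2],"turn": -0.055,"gripper": 1},{"slide": [0,0,0.2],"turn": -0.055,"gripper": 1},{"slide": [0,0,0.2],"turn": -0.055,"gripper": 1}]'

```text
time_s: 3.53
tcp_pos: [0.629, -0.0011, 0.1258]
eef_rot: [180.0, -0.2, 19.0]
contact_force: [0.1, -0.8, 1.1]
gripper_width: 0.0874
gripper_force: 0.0
```

```bash
python3 - <<'E'
from h import *
go(632,-10,74,21)
k=5; O=[]
for c,(x0,y0) in(('side',(325,130)),('top',(285,130))):
    s=cam(c); im=s['img']
    A=cv2.resize(im[y0:y0+100,x0:x0+80,::-1],None,fx=k,fy=k,interpolation=cv2.INTER_CUBIC)
    p=proj(s,get_state()['tcp_pos'])[0]; q=tuple(int((v-w+.5)*k) for v,w in zip(p,(x0,y0))); cv2.circle(A,q,3,(0,0,255),-1)
    t=np.linspace(0,6.28,24); draw(A,s,np.c_[.632+.014*np.cos(t),-.010+.014*np.sin(t),t*0+.102],k,(x0,y0),(255,0,0)); O.append(A)
cv2.imwrite('pics/c3.png',np.hstack(O))
E
```

```text
t 3.53 tcp [629.   -1.1 125.8] rot [180.   -0.2  19. ] w 87.4 F [ 0.1 -0.8  1.1] slide [-0.001  0.063  0.346] turn -0.022
```

View pics/c3.png

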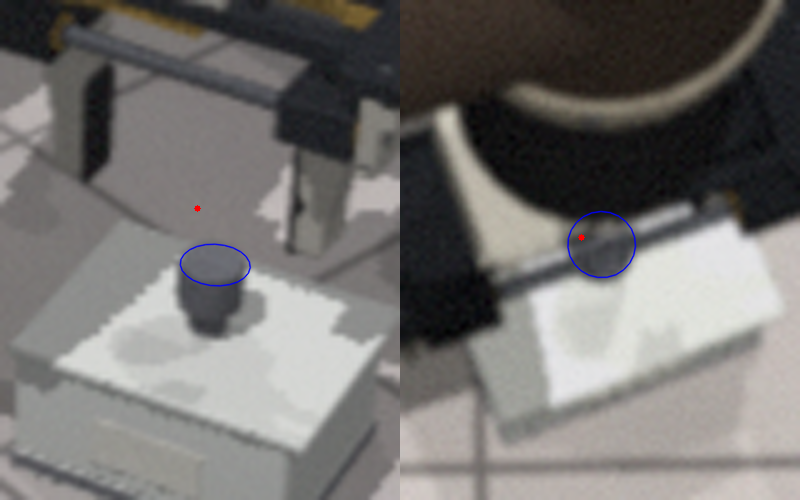

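The side crop shows the finger midpoint about 1.4 px left of its projection, which is the same offset the knob shows. That makes the side camera biased and the top one right. Knob at (633,-10).

Request:
send_rows --moves '[{"slide": [0.006,0.065,0],"turn": -0.02,"gripper": 1},{"slide": [0.006,0.065,0.1],"turn": -0.02,"gripper": 1},{"slide": [0.006,0.065,0.2],"turn": -0.02,"gripper": 1},{"slide": [0.006,0.065,0.34],"turn": -0.02,"gripper": 1},{"slide": [0.006,0.065,0.34],"turn": -0.02,"gripper": 1}]'

```text
time_s: 4.05
tcp_pos: [0.6302, -0.0107, 0.0703]
eef_rot: [-179.9, 0.2, 20.8]
contact_force: [-0.6, -0.6, -0.5]
gripper_width: 0.0874
gripper_force: 0.0
```

Request:
send_rows --moves '[{"slide": [0,0,0],"turn": 0,"gripper": 0},{"slide": [0,0,0],"turn": 0,"gripper": 0},{"slide": [0,0,0],"turn": 0,"gripper": 0},{"slide": [0,0,0],"turn": 0,"gripper": 0},{"slide": [0,0,0],"turn": 0,"gripper": 0}]' --newtons 25

```text
time_s: 4.47
tcp_pos: [0.6327, -0.011, 0.0738]
eef_rot: [180.0, -0.1, 20.8]
contact_force: [-0.4, 0.4, 0.3]
gripper_width: 0.0602
gripper_force: 0.0
```

Request:
send_rows --moves '[{"slide": [0,0,0],"turn": 0,"gripper": 0},{"slide": [0,0,0],"turn": 0,"gripper": 0},{"slide": [0,0,0],"turn": 0,"gripper": 0},{"slide": [0,0,0],"turn": 0,"gripper": 0},{"slide": [0,0,0],"turn": 0,"gripper": 0}]'

```text
time_s: 4.88
tcp_pos: [0.6322, -0.0109, 0.0727]
eef_rot: [-180.0, -0.0, 20.8]
contact_force: [0.2, 2.6, 0.7]
gripper_width: 0.0276
gripper_force: 25.0
```

Request:
send_rows --moves '[{"slide": [0,0,-0.04],"turn": 0,"gripper": 0},{"slide": [0,0,-0.12],"turn": 0,"gripper": 0},{"slide": [0,0,-0.24],"turn": 0,"gripper": 0},{"slide": [0,0,-0.4],"turn": 0,"gripper": 0},{"slide": [0,0,-0.5],"turn": 0,"gripper": 0}]'

```text
time_s: 5.3
tcp_pos: [0.6329, -0.0113, 0.1507]
eef_rot: [179.9, -0.1, 20.9]
contact_force: [1.2, -0.7, -1.4]
gripper_width: 0.0275
gripper_force: 25.0
```

```bash
python3 - <<'E'
from h import *
go(493,-288,148,-5)
print(get_state()['gripper_force'])
E
```

```text
t 5.3 tcp [632.9 -11.3 150.7] rot [ 1.799e+02 -1.000e-01  2.090e+01] w 27.5 F [ 1.2 -0.7 -1.4] slide [-1.528  1.392  0.018] turn 0.287
24.999769628047943
```

Request:
send_rows --moves '[{"slide": [-0.1,0.09,0],"turn": 0,"gripper": 0},{"slide": [-0.26,0.24,0],"turn": 0,"gripper": 0},{"slide": [-0.43,0.39,0],"turn": 0,"gripper": 0},{"slide": [-0.6,0.54,0],"turn": 0,"gripper": 0},{"slide": [-0.76,0.7,0],"turn": 0,"gripper": 0}]'

```text
time_s: 5.72
tcp_pos: [0.5615, -0.1511, 0.1484]
eef_rot: [180.0, -0.0, 20.9]
contact_force: [0.0, -0.3, -1.8]
gripper_width: 0.0275
gripper_force: 25.0
```

Request:
send_rows --moves '[{"slide": [-0.17,0.15,0],"turn": 0.06,"gripper": 0},{"slide": [-0.35,0.32,0],"turn": 0.13,"gripper": 0},{"slide": [-0.53,0.48,0],"turn": 0.2,"gripper": 0},{"slide": [-0.68,0.62,0],"turn": 0.26,"gripper": 0},{"slide": [-0.76,0.69,0],"turn": 0.287,"gripper": 0}]'

```text
time_s: 6.13
tcp_pos: [0.491, -0.2898, 0.1484]
eef_rot: [180.0, 0.0, -5.4]
contact_force: [0.9, -0.2, -1.5]
gripper_width: 0.0272
gripper_force: 25.0
```

```bash
python3 - <<'E'
from h import *
go(493,-288,22,-5)
d=cam('side');im=d['img']
A=cv2.resize(im[200:400,320:520,::-1],None,fx=2.5,fy=2.5,interpolation=cv2.INTER_CUBIC); cv2.imwrite('pics/c4.png',A)
E
```

```text
t 6.13 tcp [ 491.  -289.8  148.4] rot [180.    0.   -5.4] w 27.2 F [ 0.9 -0.2 -1.5] slide [ 0.012 -0.013  0.843] turn -0.005
```

View pics/c4.png

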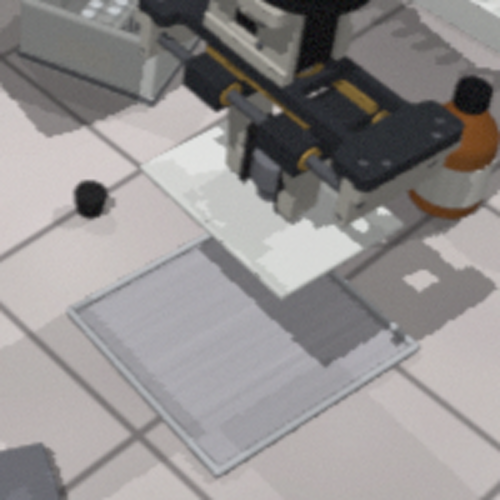

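The crop shows the lid held level above the tray. The rack caps are now visible in the open box at about (95,10). Lowering.

Request:
send_rows --moves '[{"slide": [0.012,-0.013,0.15],"turn": 0,"gripper": 0},{"slide": [0.012,-0.013,0.35],"turn": 0,"gripper": 0},{"slide": [0.012,-0.013,0.55],"turn": 0,"gripper": 0},{"slide": [0.012,-0.013,0.7],"turn": 0,"gripper": 0},{"slide": [0.012,-0.013,0.78],"turn": 0,"gripper": 0}]'

```text
time_s: 6.6
tcp_pos: [0.4932, -0.2851, 0.0283]
eef_rot: [-180.0, 0.2, -5.0]
contact_force: [-0.8, -0.6, -1.9]
gripper_width: 0.0274
gripper_force: 25.0
```

Request:
send_rows --moves '[{"slide": [0,0,0.012],"turn": 0,"gripper": 0},{"slide": [0,0,0.025],"turn": 0,"gripper": 0},{"slide": [0,0,0.037],"turn": 0,"gripper": 0},{"slide": [0,0,0.05],"turn": 0,"gripper": 0},{"slide": [0,0,0.05],"turn": 0,"gripper": 0}]'

```text
time_s: 7.02
tcp_pos: [0.4958, -0.2854, 0.024]
eef_rot: [180.0, -0.1, -5.0]
contact_force: [-0.0, -0.8, -2.3]
gripper_width: 0.0271
gripper_force: 25.0
```

Request:
send_rows --moves '[{"slide": [0,0,0.005],"turn": 0,"gripper": 0},{"slide": [0,0,0.01],"turn": 0,"gripper": 0},{"slide": [0,0,0.013],"turn": 0,"gripper": 0},{"slide": [0,0,0.013],"turn": 0,"gripper": 0},{"slide": [0,0,0.013],"turn": 0,"gripper": 0}]'

```text
time_s: 7.43
tcp_pos: [0.4952, -0.2853, 0.0213]
eef_rot: [180.0, -0.0, -5.0]
contact_force: [0.2, -0.7, -2.0]
gripper_width: 0.0271
gripper_force: 25.0
```

Request:
send_rows --moves '[{"slide": [0,0,0.005],"turn": 0,"gripper": 0},{"slide": [0,0,0.009],"turn": 0,"gripper": 0},{"slide": [0,0,0.013],"turn": 0,"gripper": 0},{"slide": [0,0,0.013],"turn": 0,"gripper": 0},{"slide": [0,0,0.013],"turn": 0,"gripper": 0}]'

```text
time_s: 7.85
tcp_pos: [0.4953, -0.2854, 0.0197]
eef_rot: [180.0, -0.0, -5.0]
contact_force: [-1.6, 0.8, 3.1]
gripper_width: 0.0274
gripper_force: 25.0
```

Request:
send_rows --moves '[{"slide": [0,0,0.003],"turn": 0,"gripper": 0},{"slide": [0,0,0.005],"turn": 0,"gripper": 0},{"slide": [0,0,0.007],"turn": 0,"gripper": 0},{"slide": [0,0,0.007],"turn": 0,"gripper": 0},{"slide": [0,0,0.007],"turn": 0,"gripper": 0}]'

```text
time_s: 8.27
tcp_pos: [0.4953, -0.2854, 0.0196]
eef_rot: [180.0, -0.0, -5.0]
contact_force: [-4.8, 3.3, 14.3]
gripper_width: 0.0272
gripper_force: 25.0
```

Request:
send_rows --moves '[{"slide": [0,0,-0.006],"turn": 0,"gripper": 0},{"slide": [0,0,-0.006],"turn": 0,"gripper": 0.6},{"slide": [0,0,-0.006],"turn": 0,"gripper": 0.6},{"slide": [0,0,-0.006],"turn": 0,"gripper": 0.6},{"slide": [0,0,-0.006],"turn": 0,"gripper": 0.6}]'

```text
time_s: 8.68
tcp_pos: [0.4954, -0.2854, 0.019]
eef_rot: [180.0, -0.0, -5.0]
contact_force: [0.3, 0.3, -0.5]
gripper_width: 0.0484
gripper_force: 0.0
```

Request:
send_rows --moves '[{"slide": [0,0,-0.1],"turn": 0,"gripper": 0.6},{"slide": [0,0,-0.3],"turn": 0,"gripper": 0.6},{"slide": [0,0,-0.55],"turn": 0,"gripper": 0.6},{"slide": [0,0,-0.8],"turn": 0,"gripper": 0.6},{"slide": [0,0,-0.9],"turn": 0,"gripper": 0.6}]'

```text
time_s: 9.1
tcp_pos: [0.4974, -0.2863, 0.1594]
eef_rot: [179.9, -0.4, -4.9]
contact_force: [0.2, 0.1, 0.4]
gripper_width: 0.0526
gripper_force: 0.0
```

```bash
python3 - <<'E'
from h import *
go(633,-10,150,21)
d=cam('top');im=d['img']; x0,y0=280,140;k=4
A=cv2.resize(im[y0:y0+160,x0:x0+200,::-1],None,fx=k,fy=k,interpolation=cv2.INTER_CUBIC)[:600]
draw(A,d,rect(.633,-.010,21,.058,.036,.048),k,(x0,y0),(0,0,255))
draw(A,d,rect(.633,-.010,21,.094,.124,.062),k,(x0,y0),(0,255,0)); cv2.imwrite('pics/c5.png',A)
for q in optics.look_for('top','rack')[:2]: print(q)
E
```

```text
t 9.1 tcp [ 497.4 -286.3  159.4] rot [179.9  -0.4  -4.9] w 52.6 F [0.2 0.1 0.4] slide [ 0.742 -1.913  0.063] turn -0.288
{'location': [0.6263, -0.0028, 0.0441], 'p': 0.94}
```

View pics/c5.png

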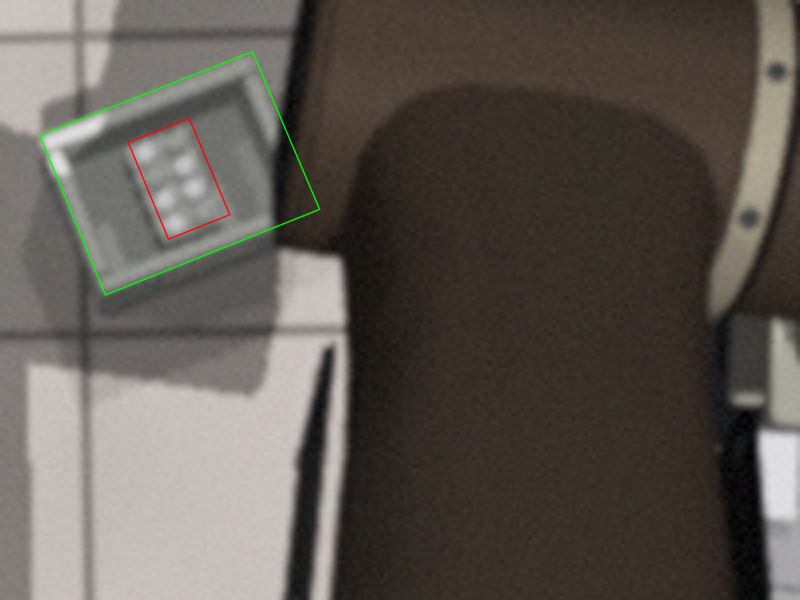

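Tool is over the tray, and the rack stands in the box close to the predicted outline (caps centred at about (174,180) in the crop). Moving over the box with the fingers at about 47 mm.

Request:
send_rows --moves '[{"slide": [0.07,-0.18,0],"turn": 0,"gripper": 0.54},{"slide": [0.15,-0.37,0],"turn": 0,"gripper": 0.54},{"slide": [0.22,-0.57,0],"turn": 0,"gripper": 0.54},{"slide": [0.3,-0.76,0],"turn": 0,"gripper": 0.54},{"slide": [0.37,-0.95,0],"turn": 0,"gripper": 0.54}]'

```text
time_s: 9.62
tcp_pos: [0.5631, -0.1469, 0.1533]
eef_rot: [180.0, 0.1, -5.0]
contact_force: [0.8, 0.0, 0.5]
gripper_width: 0.0478
gripper_force: 0.0
```

Request:
send_rows --moves '[{"slide": [0.07,-0.2,0],"turn": -0.07,"gripper": 0.54},{"slide": [0.15,-0.45,0],"turn": -0.14,"gripper": 0.54},{"slide": [0.23,-0.67,0],"turn": -0.22,"gripper": 0.54},{"slide": [0.33,-0.85,0],"turn": -0.288,"gripper": 0.54},{"slide": [0.37,-0.96,0],"turn": -0.288,"gripper": 0.54}]'

```text
time_s: 10.03
tcp_pos: [0.632, -0.0068, 0.153]
eef_rot: [-180.0, 0.0, 21.4]
contact_force: [0.6, -0.1, -0.5]
gripper_width: 0.047
gripper_force: 0.0
```

Request:
send_rows --moves '[{"slide": [0,0,0.1],"turn": 0,"gripper": 0.54},{"slide": [0,0,0.2],"turn": 0,"gripper": 0.54},{"slide": [0,0,0.35],"turn": 0,"gripper": 0.54},{"slide": [0,0,0.45],"turn": 0,"gripper": 0.54},{"slide": [0,0,0.45],"turn": 0,"gripper": 0.54}]'

```text
time_s: 10.45
tcp_pos: [0.6279, -0.0101, 0.0823]
eef_rot: [-179.9, 0.4, 20.8]
contact_force: [-1.8, -0.1, -0.7]
gripper_width: 0.0474
gripper_force: 0.0
```

```bash
python3 - <<'E'
from h import *
go(633,-9.5,80,21)
d=cam('side');im=d['img']; x0,y0=310,130;k=5
A=cv2.resize(im[y0:y0+120,x0:x0+120,::-1],None,fx=k,fy=k,interpolation=cv2.INTER_CUBIC); cv2.imwrite('pics/c6.png',A)
E
```

```text
t 10.45 tcp [627.9 -10.1  82.3] rot [-179.9    0.4   20.8] w 47.4 F [-1.8 -0.1 -0.7] slide [0.033 0.008 0.015] turn -0.002
```

View pics/c6.png

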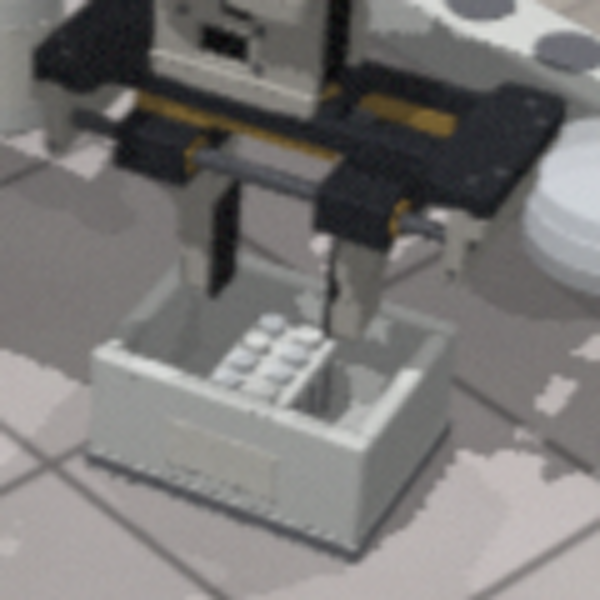

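The crop shows the fingers straddling the rack evenly. Settling, then descending.

Request:
send_rows --moves '[{"slide": [0,0,0],"turn": 0,"gripper": 0.54},{"slide": [0,0,0],"turn": 0,"gripper": 0.54},{"slide": [0,0,0],"turn": 0,"gripper": 0.54},{"slide": [0,0,0],"turn": 0,"gripper": 0.54},{"slide": [0,0,0],"turn": 0,"gripper": 0.54}]'

```text
time_s: 10.92
tcp_pos: [0.6311, -0.0095, 0.0875]
eef_rot: [180.0, -0.1, 20.9]
contact_force: [-0.9, -1.4, -0.3]
gripper_width: 0.0475
gripper_force: 0.0
```

```bash
python3 - <<'E'
from h import *
go(633,-9.5,18,21)
E
```

```text
t 10.92 tcp [631.1  -9.5  87.5] rot [ 1.80e+02 -1.00e-01  2.09e+01] w 47.5 F [-0.9 -1.4 -0.3] slide [0.012 0.004 0.463] turn -0.001
```

Request:
send_rows --moves '[{"slide": [0.012,0.004,0.05],"turn": 0,"gripper": 0.54},{"slide": [0.012,0.004,0.12],"turn": 0,"gripper": 0.54},{"slide": [0.012,0.004,0.19],"turn": 0,"gripper": 0.54},{"slide": [0.012,0.004,0.26],"turn": 0,"gripper": 0.54},{"slide": [0.012,0.004,0.3],"turn": 0,"gripper": 0.54}]'

```text
time_s: 11.33
tcp_pos: [0.6314, -0.0097, 0.0392]
eef_rot: [-180.0, 0.2, 20.9]
contact_force: [-1.0, -0.1, -0.5]
gripper_width: 0.0474
gripper_force: 0.0
```

Request:
send_rows --moves '[{"slide": [0,0,0.05],"turn": 0,"gripper": 0.54},{"slide": [0,0,0.1],"turn": 0,"gripper": 0.54},{"slide": [0,0,0.14],"turn": 0,"gripper": 0.54},{"slide": [0,0,0.16],"turn": 0,"gripper": 0.54},{"slide": [0,0,0.16],"turn": 0,"gripper": 0.54}]'

```text
time_s: 11.75
tcp_pos: [0.6322, -0.0096, 0.0167]
eef_rot: [-180.0, 0.1, 20.9]
contact_force: [-0.0, 0.9, -0.2]
gripper_width: 0.0472
gripper_force: 0.0
```

Request:
send_rows --moves '[{"slide": [0,0,0],"turn": 0,"gripper": 0.3},{"slide": [0,0,0],"turn": 0,"gripper": 0.3},{"slide": [0,0,0],"turn": 0,"gripper": 0.3},{"slide": [0,0,0],"turn": 0,"gripper": 0.3},{"slide": [0,0,0],"turn": 0,"gripper": 0.3}]' --newtons 20

```text
time_s: 12.17
tcp_pos: [0.6329, -0.0094, 0.0181]
eef_rot: [180.0, -0.0, 20.9]
contact_force: [-0.4, 1.1, 1.1]
gripper_width: 0.0359
gripper_force: 20.0
```

Request:
send_rows --moves '[{"slide": [0,0,-0.04],"turn": 0,"gripper": 0.3},{"slide": [0,0,-0.12],"turn": 0,"gripper": 0.3},{"slide": [0,0,-0.24],"turn": 0,"gripper": 0.3},{"slide": [0,0,-0.42],"turn": 0,"gripper": 0.3},{"slide": [0,0,-0.6],"turn": 0,"gripper": 0.3}]'

```text
time_s: 12.58
tcp_pos: [0.6322, -0.0097, 0.1091]
eef_rot: [180.0, 0.1, 20.9]
contact_force: [1.0, -0.2, -1.1]
gripper_width: 0.0358
gripper_force: 20.0
```

Request:
send_rows --moves '[{"slide": [-0.08,-0.04,-0.02],"turn": 0,"gripper": 0.3},{"slide": [-0.28,-0.13,-0.02],"turn": 0,"gripper": 0.3},{"slide": [-0.52,-0.23,-0.02],"turn": 0,"gripper": 0.3},{"slide": [-0.76,-0.34,-0.02],"turn": 0,"gripper": 0.3},{"slide": [-0.96,-0.44,0],"turn": 0,"gripper": 0.3}]'

```text
time_s: 13.0
tcp_pos: [0.4725, 0.0003, 0.1087]
eef_rot: [-180.0, -0.1, 20.9]
contact_force: [-0.3, 0.4, -0.4]
gripper_width: 0.0355
gripper_force: 20.0
```

Request:
send_rows --moves '[{"slide": [0,0,0.1],"turn": 0,"gripper": 0.3},{"slide": [0,0,0.25],"turn": 0,"gripper": 0.3},{"slide": [0,0,0.4],"turn": 0,"gripper": 0.3},{"slide": [0,0,0.5],"turn": 0,"gripper": 0.3},{"slide": [0,0,0.55],"turn": 0,"gripper": 0.3}]'

```text
time_s: 13.42
tcp_pos: [0.4739, 0.0005, 0.0245]
eef_rot: [-180.0, 0.1, 20.9]
contact_force: [-0.3, -0.2, -1.4]
gripper_width: 0.0357
gripper_force: 20.0
```

```bash
python3 - <<'E'
from h import *
go(470,0,10,21)
d=cam('side');im=d['img']; x0,y0=240,150;k=4
A=cv2.resize(im[y0:y0+140,x0:x0+180,::-1],None,fx=k,fy=k,interpolation=cv2.INTER_CUBIC); cv2.imwrite('pics/c7.png',A)
E
```

```text
t 13.42 tcp [473.9   0.5  24.5] rot [-1.80e+02  1.00e-01  2.09e+01] w 35.7 F [-0.3 -0.2 -1.4] slide [-0.025 -0.006  0.097] turn -0.001
```

View pics/c7.png

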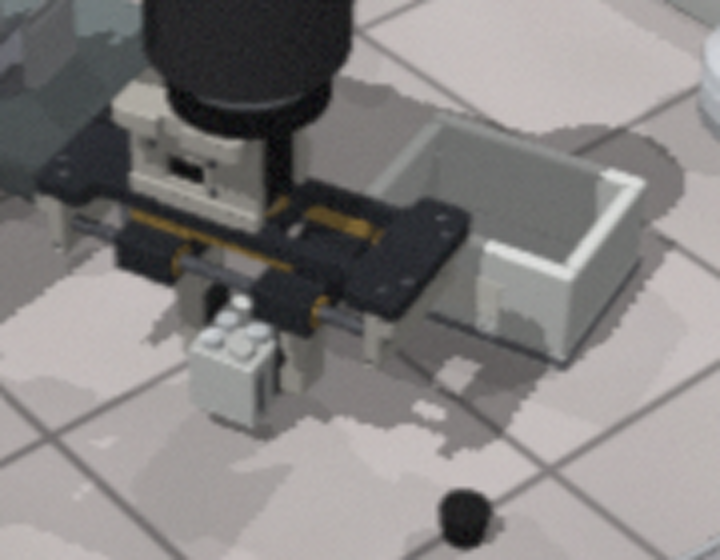

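The crop shows the box empty and the rack held upright just above the bench. Setting it down gently.

Request:
send_rows --moves '[{"slide": [0,0,0.03],"turn": 0,"gripper": 0.3},{"slide": [0,0,0.06],"turn": 0,"gripper": 0.3},{"slide": [0,0,0.08],"turn": 0,"gripper": 0.3},{"slide": [0,0,0.09],"turn": 0,"gripper": 0.3},{"slide": [0,0,0.09],"turn": 0,"gripper": 0.3}]'

```text
time_s: 13.88
tcp_pos: [0.4747, 0.0007, 0.0118]
eef_rot: [180.0, -0.0, 20.9]
contact_force: [-0.5, 0.2, -1.3]
gripper_width: 0.0359
gripper_force: 20.0
```

Request:
send_rows --moves '[{"slide": [0,0,0.005],"turn": 0,"gripper": 0.3},{"slide": [0,0,0.01],"turn": 0,"gripper": 0.3},{"slide": [0,0,0.015],"turn": 0,"gripper": 0.3},{"slide": [0,0,0.015],"turn": 0,"gripper": 0.3},{"slide": [0,0,0.015],"turn": 0,"gripper": 0.3}]'

```text
time_s: 14.3
tcp_pos: [0.4746, 0.0007, 0.0094]
eef_rot: [180.0, 0.0, 20.9]
contact_force: [1.3, -0.5, -1.6]
gripper_width: 0.0356
gripper_force: 20.0
```

Request:
send_rows --moves '[{"slide": [0,0,0.004],"turn": 0,"gripper": 0.3},{"slide": [0,0,0.008],"turn": 0,"gripper": 0.3},{"slide": [0,0,0.01],"turn": 0,"gripper": 0.3},{"slide": [0,0,0.01],"turn": 0,"gripper": 0.3},{"slide": [0,0,0.01],"turn": 0,"gripper": 0.3}]'

```text
time_s: 14.72
tcp_pos: [0.4746, 0.0007, 0.008]
eef_rot: [180.0, -0.0, 20.9]
contact_force: [-1.8, -0.4, 2.1]
gripper_width: 0.036
gripper_force: 20.0
```

Request:
send_rows --moves '[{"slide": [0,0,0.003],"turn": 0,"gripper": 0.3},{"slide": [0,0,0.003],"turn": 0,"gripper": 0.3},{"slide": [0,0,0.003],"turn": 0,"gripper": 0.3},{"slide": [0,0,0.003],"turn": 0,"gripper": 0.3},{"slide": [0,0,0.003],"turn": 0,"gripper": 0.3}]'

```text
time_s: 15.13
tcp_pos: [0.4746, 0.0007, 0.008]
eef_rot: [180.0, -0.0, 20.9]
contact_force: [-4.3, 1.3, 10.0]
gripper_width: 0.0358
gripper_force: 20.0
```

Request:
send_rows --moves '[{"slide": [0,0,-0.004],"turn": 0,"gripper": 0.3},{"slide": [0,0,-0.004],"turn": 0,"gripper": 0.55},{"slide": [0,0,-0.004],"turn": 0,"gripper": 0.55},{"slide": [0,0,-0.004],"turn": 0,"gripper": 0.55},{"slide": [0,0,-0.004],"turn": 0,"gripper": 0.55}]'

```text
time_s: 15.55
tcp_pos: [0.4746, 0.0007, 0.008]
eef_rot: [180.0, 0.0, 20.9]
contact_force: [0.2, 0.9, -1.3]
gripper_width: 0.0482
gripper_force: 0.0
```

Request:
send_rows --moves '[{"slide": [0,0,-0.05],"turn": 0,"gripper": 0.55},{"slide": [0,0,-0.15],"turn": 0,"gripper": 0.55},{"slide": [0,0,-0.3],"turn": 0,"gripper": 0.55},{"slide": [0,0,-0.45],"turn": 0,"gripper": 0.6},{"slide": [0,0,-0.5],"turn": 0,"gripper": 0.9}]'

```text
time_s: 15.97
tcp_pos: [0.4762, 0.0012, 0.0864]
eef_rot: [180.0, -0.2, 21.0]
contact_force: [0.5, 0.4, -0.6]
gripper_width: 0.0549
gripper_force: 0.0
```

Request:
send_rows --moves '[{"slide": [0,0,0],"turn": 1,"gripper": 0.9},{"slide": [0,0,0],"turn": 1,"gripper": 0.9},{"slide": [0,0,0],"turn": 1,"gripper": 0.9},{"slide": [0,0,0],"turn": 1,"gripper": 0.9},{"slide": [0,0,0],"turn": 1,"gripper": 0.9}]'

```text
time_s: 16.38
tcp_pos: [0.4745, 0.0007, 0.0833]
eef_rot: [-180.0, -0.0, -15.2]
contact_force: [-1.1, -0.0, 0.7]
gripper_width: 0.0783
gripper_force: 0.0
```

Request:
send_rows --moves '[{"slide": [0,0,0],"turn": 0.6,"gripper": 0.9},{"slide": [0,0,0],"turn": 0.6,"gripper": 0.9},{"slide": [0,0,0],"turn": 0.6,"gripper": 0.9},{"slide": [0,0,0],"turn": 0.6,"gripper": 0.9},{"slide": [0,0,0],"turn": 0.6,"gripper": 0.9}]'

```text
time_s: 16.8
tcp_pos: [0.4744, 0.0007, 0.0832]
eef_rot: [-180.0, 0.0, -51.0]
contact_force: [0.4, 0.1, 0.2]
gripper_width: 0.0787
gripper_force: 0.0
```

```bash
python3 - <<'E'
from h import *
go(474.6,.7,12,-69.1)
for c in('side','top'):
    cam(c); print(c,optics.look_for(c,'rack')[:2])
E
```

```text
t 16.8 tcp [474.4   0.7  83.2] rot [-180.    0.  -51.] w 78.7 F [0.4 0.1 0.2] slide [ 0.001 -0.001  0.475] turn 0.201
side [{'location': [0.4585, -0.0105, 0.0329], 'p': 0.73}]
top []
```

Request:
send_rows --moves '[{"slide": [0,0,0],"turn": 0.201,"gripper": 0.9},{"slide": [0,0,0],"turn": 0.201,"gripper": 0.9},{"slide": [0,0,0],"turn": 0.201,"gripper": 0.9},{"slide": [0,0,0.05],"turn": 0.201,"gripper": 0.9},{"slide": [0,0,0.12],"turn": 0.201,"gripper": 0.9}]'

```text
time_s: 17.42
tcp_pos: [0.4753, 0.001, 0.0653]
eef_rot: [-179.9, -0.0, -68.5]
contact_force: [0.6, -0.3, -0.2]
gripper_width: 0.079
gripper_force: 0.0
```

Request:
send_rows --moves '[{"slide": [0,0,0.08],"turn": 0,"gripper": 0.9},{"slide": [0,0,0.17],"turn": 0,"gripper": 0.9},{"slide": [0,0,0.26],"turn": 0,"gripper": 0.9},{"slide": [0,0,0.33],"turn": 0,"gripper": 0.9},{"slide": [0,0,0.355],"turn": 0,"gripper": 0.9}]'

```text
time_s: 17.83
tcp_pos: [0.4734, 0.0003, 0.01]
eef_rot: [179.8, 0.0, -68.5]
contact_force: [-0.3, 0.3, 0.4]
gripper_width: 0.0789
gripper_force: 0.0
```

Request:
send_rows --moves '[{"slide": [0,0,0],"turn": 0,"gripper": 0.9},{"slide": [0,0,0],"turn": 0,"gripper": 0.55},{"slide": [0,0,0],"turn": 0,"gripper": 0.55},{"slide": [0,0,0],"turn": 0,"gripper": 0.55},{"slide": [0,0,0],"turn": 0,"gripper": 0.55}]' --newtons 20

```text
time_s: 18.25
tcp_pos: [0.4746, 0.0007, 0.0123]
eef_rot: [-180.0, 0.0, -68.8]
contact_force: [-1.3, -0.8, 2.8]
gripper_width: 0.0577
gripper_force: 16.4
```

Request:
send_rows --moves '[{"slide": [0,0,0],"turn": 0,"gripper": 0.55},{"slide": [0,0,0],"turn": 0,"gripper": 0.55},{"slide": [0,0,0],"turn": 0,"gripper": 0.55},{"slide": [0,0,0],"turn": 0,"gripper": 0.55},{"slide": [0,0,0],"turn": 0,"gripper": 0.55}]'

```text
time_s: 18.67
tcp_pos: [0.4746, 0.0007, 0.0123]
eef_rot: [-180.0, -0.0, -68.8]
contact_force: [-2.6, -0.7, 5.9]
gripper_width: 0.0577
gripper_force: 20.0
```

Request:
send_rows --moves '[{"slide": [0,0,-0.05],"turn": 0,"gripper": 0.55},{"slide": [0,0,-0.17],"turn": 0,"gripper": 0.55},{"slide": [0,0,-0.35],"turn": 0,"gripper": 0.55},{"slide": [0,0,-0.55],"turn": 0,"gripper": 0.55},{"slide": [0,0,-0.74],"turn": 0,"gripper": 0.55}]'

```text
time_s: 19.08
tcp_pos: [0.4743, 0.0006, 0.1245]
eef_rot: [180.0, 0.0, -68.8]
contact_force: [1.0, 0.5, -1.9]
gripper_width: 0.0577
gripper_force: 20.0
```

```bash
python3 - <<'E'
from h import *
go(529.5,285,122,-67)
E
```

```text
t 19.08 tcp [474.3   0.6 124.5] rot [180.    0.  -68.8] w 57.7 F [ 1.   0.5 -1.9] slide [-1.634 -1.029  0.017] turn -0.02
```

Request:
send_rows --moves '[{"slide": [-0.1,-0.06,0],"turn": 0,"gripper": 0.55},{"slide": [-0.28,-0.17,0],"turn": 0,"gripper": 0.55},{"slide": [-0.46,-0.29,0],"turn": 0,"gripper": 0.55},{"slide": [-0.64,-0.4,0],"turn": 0,"gripper": 0.55},{"slide": [-0.82,-0.52,0],"turn": 0,"gripper": 0.55}]'

```text
time_s: 19.5
tcp_pos: [0.5027, 0.145, 0.1236]
eef_rot: [-179.9, 0.0, -68.8]
contact_force: [0.6, -0.5, -1.1]
gripper_width: 0.0581
gripper_force: 20.0
```

Request:
send_rows --moves '[{"slide": [-0.2,-0.13,0],"turn": -0.02,"gripper": 0.55},{"slide": [-0.4,-0.25,0],"turn": -0.02,"gripper": 0.55},{"slide": [-0.6,-0.38,0],"turn": -0.02,"gripper": 0.55},{"slide": [-0.75,-0.47,0],"turn": -0.02,"gripper": 0.55},{"slide": [-0.81,-0.51,0],"turn": -0.02,"gripper": 0.55}]'

```text
time_s: 19.92
tcp_pos: [0.5307, 0.2881, 0.1231]
eef_rot: [-179.9, 0.0, -66.9]
contact_force: [0.8, -0.3, -1.6]
gripper_width: 0.0577
gripper_force: 20.0
```

Request:
send_rows --moves '[{"slide": [0,0,0],"turn": 0,"gripper": 0.55},{"slide": [0,0,0],"turn": 0,"gripper": 0.55},{"slide": [0,0,0],"turn": 0,"gripper": 0.55},{"slide": [0,0,0],"turn": 0,"gripper": 0.55},{"slide": [0,0,0],"turn": 0,"gripper": 0.55}]'

```text
time_s: 20.33
tcp_pos: [0.53, 0.2835, 0.1231]
eef_rot: [-180.0, 0.0, -67.0]
contact_force: [-0.1, -0.3, -0.2]
gripper_width: 0.0577
gripper_force: 20.0
```

```bash
python3 - <<'E'
from h import *
go(529.5,285,122,-67)
k=4;O=[]
s=get_state(); p=s['tcp_pos']; yaw=s['eef_rot'][2]+90
for c,(x0,y0) in(('side',(195,80)),('top',(140,165))):
    d=cam(c);im=d['img']
    A=cv2.resize(im[y0:y0+130,x0:x0+100,::-1],None,fx=k,fy=k,interpolation=cv2.INTER_CUBIC)
    draw(A,d,rect(.5295,.285,23,.044,.054,.082),k,(x0,y0),(0,255,0))
    draw(A,d,rect(p[0],p[1],yaw,.058,.036,p[2]-.0123),k,(x0,y0),(0,0,255)); 
    draw(A,d,rect(p[0],p[1],yaw,.058,.036,p[2]+.0257),k,(x0,y0),(0,0,255)); O.append(A)
cv2.imwrite('pics/c8.png',np.hstack(O))
E
```

```text
t 20.33 tcp [530.  283.5 123.1] rot [-180.    0.  -67.] w 57.7 F [-0.1 -0.3 -0.2] slide [-0.01  -0.001  0.007] turn -0.0
```

View pics/c8.png

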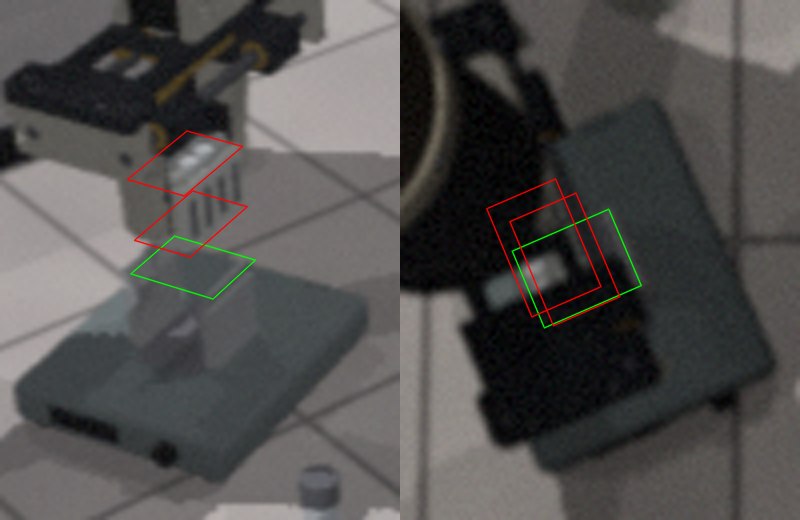

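The crops show the rack between the fingers above the walls, roughly aligned with the lips in both views. To refine the mixer pose numerically, I'll fit a silhouette to the first pictures.

```bash
python3 - <<'E'
from h import *
from scipy.optimize import minimize
go(529.5,285,122,-67)
for c,f,w in(('top','pics/top0.png',(135,175,245,295)),('side','pics/side0.png',(190,130,297,205))):
    d=cam(c); im=cv2.imread(f).astype(int); x0,y0,x1,y1=w
    S=cv2.GaussianBlur(im.astype(np.float32),(3,3),0); q=(S[:,:,2]-S[:,:,0])/(S.sum(2)+1)
    sub=q[y0:y1,x0:x1]; n=cv2.normalize(sub,None,0,255,cv2.NORM_MINMAX).astype(np.uint8)
    t,m=cv2.threshold(n,0,1,cv2.THRESH_BINARY_INV+cv2.THRESH_OTSU)
    m=cv2.morphologyEx(m,cv2.MORPH_OPEN,np.ones((3,3))); m=cv2.morphologyEx(m,cv2.MORPH_CLOSE,np.ones((9,9)))
    nb,lab,st,_=cv2.connectedComponentsWithStats(m); m=(lab==1+np.argmax(st[1:,4])).astype(np.float32)
    k=4; M=cv2.resize(m,None,fx=k,fy=k,interpolation=cv2.INTER_LINEAR)
    def cost(p):
        x,y,yaw=p[0]/1e3,p[1]/1e3,p[2]; r=np.zeros(M.shape,np.float32); a=np.radians(yaw)
        H=[np.r_[rect(x,y,yaw,.17,.14,0.0),rect(x,y,yaw,.17,.14,.03)]]
        for s in(-1,1):
            o=s*np.array([-np.sin(a),np.cos(a)])
            H.append(np.r_[rect(*(np.array([x,y])+o*.025),yaw,.044,.008,.03),rect(*(np.array([x,y])+o*.031),yaw,.044,.008,.082)])
        for h in H:
            u=(proj(d,h)-(x0,y0)+.5)*k-.5; cv2.fillConvexPoly(r,np.round(cv2.convexHull(u.astype(np.float32))*16).astype(int),1,cv2.LINE_8,4)
        return np.abs(r-M).sum()/k**2
    b=minimize(cost,[529.5,285,23],method='Nelder-Mead',options=dict(initial_simplex=[[525,280,21],[535,282,23],[527,290,24],[531,286,20]]))
    print(c,b.x.round(1),round(b.fun),int(m.sum()))
E
```

```text
t 20.43 tcp [530.2 283.8 123.1] rot [-180.    0.  -67.] w 58.0 F [ 0.6  0.3 -0.8] slide [-0.009  0.001  0.007] turn -0.0
top [530.6 287.7  23.4] 347 4895
side [534.3 297.4  26.8] 471 3125
```

Request:
send_rows --moves '[{"slide": [-0.014,-0.006,0.04],"turn": 0,"gripper": 0.55},{"slide": [-0.014,-0.006,0.1],"turn": 0,"gripper": 0.55},{"slide": [-0.014,-0.006,0.16],"turn": 0,"gripper": 0.55},{"slide": [-0.014,-0.006,0.2],"turn": 0,"gripper": 0.55},{"slide": [-0.014,-0.006,0.22],"turn": 0,"gripper": 0.55}]'

```text
time_s: 20.95
tcp_pos: [0.5293, 0.2862, 0.0879]
eef_rot: [179.9, -0.0, -67.0]
contact_force: [0.2, -0.0, -1.4]
gripper_width: 0.0582
gripper_force: 20.0
```

Request:
send_rows --moves '[{"slide": [0,0,0.02],"turn": 0,"gripper": 0.55},{"slide": [0,0,0.03],"turn": 0,"gripper": 0.55},{"slide": [0,0,0.05],"turn": 0,"gripper": 0.55},{"slide": [0,0,0.06],"turn": 0,"gripper": 0.55},{"slide": [0,0,0.06],"turn": 0,"gripper": 0.55}]'

```text
time_s: 21.37
tcp_pos: [0.5302, 0.2871, 0.0807]
eef_rot: [-180.0, 0.0, -67.0]
contact_force: [-0.9, 0.5, -1.5]
gripper_width: 0.058
gripper_force: 20.0
```

Request:
send_rows --moves '[{"slide": [0,0,0.01],"turn": 0,"gripper": 0.55},{"slide": [0,0,0.02],"turn": 0,"gripper": 0.55},{"slide": [0,0,0.03],"turn": 0,"gripper": 0.55},{"slide": [0,0,0.04],"turn": 0,"gripper": 0.55},{"slide": [0,0,0.04],"turn": 0,"gripper": 0.55}]'

```text
time_s: 21.78
tcp_pos: [0.5302, 0.2871, 0.0747]
eef_rot: [-180.0, 0.0, -67.0]
contact_force: [-0.3, 3.2, -2.6]
gripper_width: 0.0579
gripper_force: 20.0
```

Request:
send_rows --moves '[{"slide": [0,0,0.01],"turn": 0,"gripper": 0.55},{"slide": [0,0,0.02],"turn": 0,"gripper": 0.55},{"slide": [0,0,0.03],"turn": 0,"gripper": 0.55},{"slide": [0,0,0.04],"turn": 0,"gripper": 0.55},{"slide": [0,0,0.04],"turn": 0,"gripper": 0.55}]'

```text
time_s: 22.2
tcp_pos: [0.5301, 0.2871, 0.0686]
eef_rot: [-180.0, 0.0, -67.0]
contact_force: [-0.6, 2.9, -2.0]
gripper_width: 0.0578
gripper_force: 20.0
```

```bash
python3 - <<'E'
from h import *
for i in range(3):
    cam('side'); s=get_state(); print(s['contact_force'].round(1),s['moment'].round(2),(s['tcp_pos']*1e3).round(1))
E
```

```text
[ 0.2  3.8 -2.3] [1.59 0.17 0.06] [530.1 287.1  68.6]
[-0.3  4.1 -2.6] [1.71 0.08 0.1 ] [530.2 287.1  68.6]
[-0.3  4.  -2.6] [1.7  0.09 0.06] [530.1 287.1  68.6]
```

A light lateral force of about 4 N shows the rack brushing the right-hand wall. Shifting 2 mm away from it.

Request:
send_rows --moves '[{"slide": [-0.005,0,0],"turn": 0,"gripper": 0.55},{"slide": [-0.01,0,0],"turn": 0,"gripper": 0.55},{"slide": [-0.014,0,0],"turn": 0,"gripper": 0.55},{"slide": [-0.014,0,0],"turn": 0,"gripper": 0.55},{"slide": [-0.014,0,0],"turn": 0,"gripper": 0.55}]'

```text
time_s: 22.77
tcp_pos: [0.5292, 0.2884, 0.0688]
eef_rot: [180.0, -0.0, -67.0]
contact_force: [-0.1, 0.6, -0.8]
gripper_width: 0.0578
gripper_force: 20.0
```

Request:
send_rows --moves '[{"slide": [0,0,0.015],"turn": 0,"gripper": 0.55},{"slide": [0,0,0.03],"turn": 0,"gripper": 0.55},{"slide": [0,0,0.045],"turn": 0,"gripper": 0.55},{"slide": [0,0,0.06],"turn": 0,"gripper": 0.55},{"slide": [0,0,0.06],"turn": 0,"gripper": 0.55}]'

```text
time_s: 23.18
tcp_pos: [0.529, 0.2885, 0.0591]
eef_rot: [179.9, -0.0, -67.0]
contact_force: [-0.2, -0.6, -1.3]
gripper_width: 0.0577
gripper_force: 20.0
```

```bash
python3 - <<'E'
from h import *
for i in range(2):
    cam('side'); s=get_state(); print(s['contact_force'].round(1),s['moment'].round(2),(s['tcp_pos']*1e3).round(1))
E
```

```text
[-0.4  0.  -1.7] [ 0.06 -0.06 -0.02] [529.1 288.6  59.4]
[-0.8 -0.4 -1.5] [ 0.1  -0.02  0.08] [529.2 288.7  59.6]
```

Request:
send_rows --moves '[{"slide": [-0.005,0,0.015],"turn": 0,"gripper": 0.55},{"slide": [-0.005,0,0.035],"turn": 0,"gripper": 0.55},{"slide": [-0.005,0,0.055],"turn": 0,"gripper": 0.55},{"slide": [-0.005,0,0.075],"turn": 0,"gripper": 0.55},{"slide": [-0.005,0,0.08],"turn": 0,"gripper": 0.55}]'

```text
time_s: 23.7
tcp_pos: [0.5287, 0.2892, 0.0471]
eef_rot: [179.9, -0.0, -67.0]
contact_force: [-1.4, -0.5, -1.5]
gripper_width: 0.058
gripper_force: 20.0
```

Request:
send_rows --moves '[{"slide": [0,0,0.005],"turn": 0,"gripper": 0.55},{"slide": [0,0,0.01],"turn": 0,"gripper": 0.55},{"slide": [0,0,0.015],"turn": 0,"gripper": 0.55},{"slide": [0,0,0.02],"turn": 0,"gripper": 0.55},{"slide": [0,0,0.02],"turn": 0,"gripper": 0.55}]'

```text
time_s: 24.12
tcp_pos: [0.5289, 0.2894, 0.0447]
eef_rot: [180.0, -0.0, -67.0]
contact_force: [-0.3, 0.0, -1.0]
gripper_width: 0.0577
gripper_force: 20.0
```

Request:
send_rows --moves '[{"slide": [0,0,0.005],"turn": 0,"gripper": 0.55},{"slide": [0,0,0.01],"turn": 0,"gripper": 0.55},{"slide": [0,0,0.013],"turn": 0,"gripper": 0.55},{"slide": [0,0,0.013],"turn": 0,"gripper": 0.55},{"slide": [0,0,0.013],"turn": 0,"gripper": 0.55}]'

```text
time_s: 24.53
tcp_pos: [0.529, 0.2895, 0.0428]
eef_rot: [180.0, -0.0, -67.0]
contact_force: [-0.3, 0.6, -1.2]
gripper_width: 0.0579
gripper_force: 20.0
```

Request:
send_rows --moves '[{"slide": [0,0,0.003],"turn": 0,"gripper": 0.55},{"slide": [0,0,0.006],"turn": 0,"gripper": 0.55},{"slide": [0,0,0.008],"turn": 0,"gripper": 0.55},{"slide": [0,0,0.008],"turn": 0,"gripper": 0.55},{"slide": [0,0,0.008],"turn": 0,"gripper": 0.55}]'

```text
time_s: 24.95
tcp_pos: [0.529, 0.2895, 0.0423]
eef_rot: [-180.0, 0.0, -67.0]
contact_force: [-2.7, -0.4, 4.7]
gripper_width: 0.0581
gripper_force: 20.0
```

Request:
send_rows --moves '[{"slide": [0,0,-0.004],"turn": 0,"gripper": 0.55},{"slide": [0,0,-0.004],"turn": 0,"gripper": 0.85},{"slide": [0,0,-0.004],"turn": 0,"gripper": 0.85},{"slide": [0,0,-0.004],"turn": 0,"gripper": 0.85},{"slide": [0,0,-0.004],"turn": 0,"gripper": 0.85}]'

```text
time_s: 25.37
tcp_pos: [0.529, 0.2895, 0.0422]
eef_rot: [-180.0, -0.0, -67.0]
contact_force: [-0.0, 0.0, -0.4]
gripper_width: 0.0737
gripper_force: 0.0
```

Request:
send_rows --moves '[{"slide": [0,0,-0.05],"turn": 0,"gripper": 0.85},{"slide": [0,0,-0.2],"turn": 0,"gripper": 0.85},{"slide": [0,0,-0.4],"turn": 0,"gripper": 0.85},{"slide": [0,0,-0.6],"turn": 0,"gripper": 0.85},{"slide": [0,0,-0.8],"turn": 0,"gripper": 0.85}]'

```text
time_s: 25.78
tcp_pos: [0.5289, 0.2893, 0.1641]
eef_rot: [180.0, -0.0, -67.0]
contact_force: [0.6, 1.6, 0.2]
gripper_width: 0.0747
gripper_force: 0.0
```

Request:
send_rows --moves '[{"slide": [0.2,0,-0.1],"turn": 0,"gripper": 0.85},{"slide": [0.45,0,-0.1],"turn": 0,"gripper": 0.85},{"slide": [0.7,0,-0.1],"turn": 0,"gripper": 0.85},{"slide": [0.9,0,-0.1],"turn": 0,"gripper": 0.85},{"slide": [1,0,-0.1],"turn": 0,"gripper": 0.85}]'

```text
time_s: 26.2
tcp_pos: [0.5884, 0.1486, 0.1781]
eef_rot: [-180.0, -0.0, -67.1]
contact_force: [-0.2, 0.2, -0.2]
gripper_width: 0.0745
gripper_force: 0.0
```

Request:
send_rows --moves '[{"slide": [0.2,0,0],"turn": 0,"gripper": 0.85},{"slide": [0.45,0,0],"turn": 0,"gripper": 0.85},{"slide": [0.7,0,0],"turn": 0,"gripper": 0.85},{"slide": [0.9,0,0],"turn": 0,"gripper": 0.85},{"slide": [1,0,0],"turn": 0,"gripper": 0.85}]'

```text
time_s: 26.62
tcp_pos: [0.6471, 0.0102, 0.1777]
eef_rot: [-180.0, -0.0, -67.1]
contact_force: [0.3, -0.3, -0.4]
gripper_width: 0.0748
gripper_force: 0.0
```

```bash
python3 - <<'E'
from h import *
for c,(x0,y0,x1,y1) in(('top',(150,200,225,265)),('side',(200,115,290,190))):
    d=cam(c); print(c,optics.look_for(c,'rack')[:2], optics.look_for(c,'lid')[:1])
    im=d['img']; cv2.imwrite(f'pics/{c}9.png',im[:,:,::-1]); g=im.mean(2); g0=cv2.imread(f'pics/{c}0.png').mean(2)
    D=(g-g0)[y0:y1,x0:x1]; m=(D>30).astype(np.uint8)
    n,l,st,ce=cv2.connectedComponentsWithStats(m)
    for i in range(1,n):
        if st[i,4]>15: print(st[i],(ce[i]+[x0,y0]).round(1), (unproj(d,ce[i]+[x0,y0],.068)[0]*1e3).round(1))
    e=np.array([.529,.2895]); print('pred',proj(d,[*e,.068]).round(1))
    if c=='top':
        for r in range(215,252): print(r,' '.join('%3d'%v for v in g[r,162:212]))
E
```

```text
top [] [{'location': [0.4949, -0.2816, 0.0126], 'p': 0.6}]
pred [[183.3 232.8]]
215  53  55  54  53  54  50  54  53  54  51  52  51  51  50  55  52  54  52  48  54  51  49  53  50  52  49  49  52  49  49  47  47  51  45  48  46  45  43  44  46  43  38  34  35  33  35  32  32  28  30
216  54  54  53  52  52  51  56  51  54  51  50  52  52  51  50  45  54  49  55  50  49  53  49  52  52  49  50  53  50  49  50  49  52  42  48  45  45  45  43  42  41  37  39  38  35  32  29  34  32  26
217  48  52  54  53  49  52  55  53  51  49  51  55  51  52  50  50  50  53  53  51  56  52  50  49  55  49  52  49  50  51  46  49  48  49  46  42  49  43  43  47  39  37  41  39  31  34  32  33  26  28
218  54  57  54  55  48  55  51  55  54  52  54  52  53  54  53  51  49  48  50  49  50  50  54  52  51  44  49  48  51  48  52  46  45  46  46  47  48  45  44  37  45  42  43  43  39  38  35  32  31  32
219  54  55  47  55  52  55  50  52  57  51  55  53  49  49  57  51  53  51  52  54  51  49  48  48  45  49  47  50  47  51  47  50  46  48  47  45  44  40  45  46  43  40  39  38  36  36  38  32  30  32

[... 6064 characters left out ...]
 53  54  52  51  50  49  46  45  47  48  45  44  48  42
250  54  51  54  54  51  54  50  53  52  55  52  52  56  52  57  51  57  56  57  50  57  49  54  53  54  53  51  52  57  49  52  55  48  49  52  53  47  53  52  46  50  46  50  46  45  46  44  47  41  42
251  53  51  53  54  53  54  54  55  49  54  53  54  55  50  48  54  50  53  55  52  53  54  53  50  52  53  51  51  50  51  52  51  51  52  52  51  56  49  49  50  51  46  50  47  49  43  47  46  43  46
side [{'location': [0.509, 0.2822, 0.0692], 'p': 0.56}] [{'location': [0.4875, -0.2941, 0.0112], 'p': 0.92}]
[  0  27  53  43 914] [223.5 165.5] [465.2 266.8  68. ]
[ 0 68 13  7 39] [204.1 187.6] [390.7 224.8  68. ]
pred [[242.  150.7]]
```

Request:
send_rows --moves '[{"slide": [0.14,0.14,0],"turn": 0,"gripper": 0.85},{"slide": [0.28,0.29,0],"turn": 0,"gripper": 0.85},{"slide": [0.42,0.43,0],"turn": 0,"gripper": 0.85},{"slide": [0.56,0.58,0],"turn": 0,"gripper": 0.85},{"slide": [0.7,0.72,0],"turn": 0,"gripper": 0.85}]'

```text
time_s: 27.33
tcp_pos: [0.5872, -0.1252, 0.1777]
eef_rot: [-180.0, -0.0, -66.8]
contact_force: [0.4, 1.2, 1.2]
gripper_width: 0.0745
gripper_force: 0.0
```

Request:
send_rows --moves '[{"slide": [0.14,0.14,0],"turn": 0,"gripper": 0.85},{"slide": [0.28,0.29,0],"turn": 0,"gripper": 0.85},{"slide": [0.42,0.43,0],"turn": 0,"gripper": 0.85},{"slide": [0.56,0.58,0],"turn": 0,"gripper": 0.85},{"slide": [0.65,0.67,0],"turn": 0,"gripper": 0.85}]'

```text
time_s: 27.75
tcp_pos: [0.5326, -0.2552, 0.1777]
eef_rot: [-180.0, -0.0, -66.9]
contact_force: [0.6, 0.7, 0.0]
gripper_width: 0.0745
gripper_force: 0.0
```

```bash
python3 - <<'E'
from h import *
d=cam('top'); print(optics.look_for('top','rack')[:2])
im=d['img']; cv2.imwrite('pics/top10.png',im[:,:,::-1]); g=im.mean(2)
print('pred c',proj(d,[[.529,.2895,.068]]).round(1),'top corners',proj(d,rect(.529,.2895,23,.058,.036,.068)).round(1).tolist())
print('lips',proj(d,rect(.529,.2895,23,.044,.054,.082)).round(1).tolist())
for r in range(208,256): print(r,' '.join('%3d'%v for v in g[r,162:212]))
E
```

```text
[{'location': [0.5246, 0.2852, 0.0684], 'p': 0.56}]
pred c [[183.3 232.8]] top corners [[170.1, 223.8], [180.6, 248.8], [196.5, 241.8], [185.9, 216.9]]
lips [[165.4, 227.6], [173.4, 246.8], [197.6, 236.2], [189.5, 217.1]]
208 112 119 120 124 118 122 120 121 119 121 122 122 116 118 119 121 118 123 120 122 120 119 119 118 120 121 122 120 120 119 120 114 110 104 107 109 121 118 119 120 115 116 117 119 121 121 113 112 100  86
209 123 122 122 124 123 116 122 124 121 120 122 119 121 120 120 118 119 117 119 119 117 118 116 120 122 122 124 125 117 121 122 114  96  82  90 108 120 122 120 122 110 121 118 121 116 120 119 113 107  91
210 122 123 120 120 119 117 122 122 120 122 123 124 119 125 118 120 122 120 118 123 115 118 120 124 123 121 119 119 119 115 116 115  90  72  79  98 112 122 118 117 120 119 119 118 118 117 116 116 111  99
211 123 122 122 121 122 121 124 122 124 119 122 122 121 119 120 118 122 121 119 116 123 122 120 116 120 109 103 103 103 111 117 108  94  72  73  86 104 117 120 117 120 119 118 117 120 117 116 117 116 107
212 125 121 120 123 117 122 118 122 120 123 121 126 123 120 12
[... 8213 characters left out ...]
 107 109 105 104 105 106 104 102  98 101 100 106 110 113 117 121 118 116 121 120 118 122
253 119 115 122 126 124 116 112 109 108 109 105 111 106 108 110 109 109 110 107 106 109 108 108 106 107 106 108 107 107 111 105 103 107 108 105 103 108 105 111 111 111 116 119 118 121 118 122 115 120 119
254 132 119 119 121 119 123 113 107 108 111 111 110 108 107 106 110 110 111 113 110 107 106 108 108 108 106 110 106 108 109 111 111 105 110 109 107 108 110 114 114 117 123 117 121 121 117 120 121 118 120
255 148 126 117 125 123 116 112 111 109 110 109 109 110 112 106 109 106 109 107 108 108 105 109 105 104 109 109 106 107 107 108 109 103 108 108 109 109 115 117 119 123 119 124 120 117 121 121 120 120 120
```

The top picture shows the rack seated. Its outline corners are about (171,223), (187,217), (197,242) and (180,248), and the lips centre at (182.1,231.9). That puts the rack within about 1 mm of the wall centre. It touched down at a rack-bottom height of 30 mm, so it is fully seated. The lid lies on the tray and the gripper is clear, so I'm handing in.

```bash
python3 -c "
from plant import order
print(order.close_job())"
```

```text
the job is handed in; nothing more can be done
None
```

The job is handed in at about 28 s of the 72 s: the lid lies knob up on the tray, and the rack is fully down between the mixer's guide walls, centred to about 1 mm by the last top picture; the hand-in call returned no verdict.

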